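# Flip open the glass flap over the bangle

## Task

Using only your fingertips, with nothing gripped, push up the hinged glass flap of the jewellery tray that covers the open ring-shaped bangle (not the one over the solid round compact), and tip it gently back past upright until it rests open on its own weight. Do not fling it or let it slam, leave the other flap shut and everything else lying where it is, and finish with the hand clear of everything.

Things in the scene. Friction and masses are not known exactly. Their poses are not given: they have to be found in the camera images.
- tray: Walnut jewellery tray, fixed, 160 (x) by 272 (y) by 62 mm high, origin at the centre of its underside, turned so that its own x points to the robot's left (yaw 1.57 +- 0.25). A middle wall parts it into a near (+y of the tray) and a far compartment, each under its own clear glass flap (128 mm wide, 5 mm thick), hinged on the tray's +x top edge. A walnut lip on each flap overhangs the -x side.
- flap_near (a joint): Opening angle of the flap over the compartment nearer the robot, rad: 0 flat shut, 1.57 upright, 1.95 at its stop, leaning back. The flap weighs about 0.18 kg and turns freely with slight damping (0.035 N m s/rad): let go before upright it falls shut, past upright it falls back to its stop and stays.
- flap_far (a joint): Opening angle of the flap over the compartment farther from the robot, same as the near one.
- hinge_near (a point): Middle of the near flap's hinge axis, on the tray's +x top edge, 62 mm above the vanity top; the axis runs along the tray's y. Does not move as the flap turns.
- hinge_far (a point): Middle of the far flap's hinge axis, likewise; 134 mm from the near one.
- lip_near (a point): Underside of the near flap's walnut lip, 60 mm wide (tray's y), 8 mm thick, at the middle of the flap's free edge, its underside level with the flap's. This point is 171 mm from the hinge axis; the lip's outer edge is 186 mm from it and the tray's -x side face 160 mm, so a fingertip fits under the lip. Moves with the flap; shut, it lies 63 mm above the vanity top.
- lip_far (a point): Underside of the far flap's walnut lip, likewise.
- bangle_mid (a point): Centre of the silver bangle, an open ring 68 mm outside and 56 mm inside diameter, 12 mm high, lying flat on the floor (10 mm up) of one compartment under the glass.
- compact_center (a point): Centre of the silver powder compact, a solid disc 68 mm across and 12 mm high, lying in the other compartment.
- saucer_mid (a point): Centre of a white porcelain saucer with two pearl studs, 96 mm across, 18 mm high, beyond the hinge side of the tray.
- comb_mid (a point): Centre of a black wide-tooth comb, 190 by 42 by 6 mm, lying flat on the lip side of the tray.
- perfume_mid (a point): Middle of an upright perfume bottle, 30 by 55 by 108 mm high, beyond the hinge side of the tray.
- lipstick_mid (a point): Middle of an upright lipstick, 21 mm across, 74 mm high, beyond the hinge side of the tray.
- jar_mid (a point): Middle of a cream jar, 64 mm across, 55 mm high, some way off on the lip side of the tray.

How it is judged (in metres and radians):
At the end, for the whole second after the job is handed in: The flap over the bangle leans back open beyond 1.8 rad (upright is 1.57), at rest; the other flap is shut (below 0.05 rad); bangle, compact and all other things lie within 20 mm of where they were (((y of bangle_mid in the frame of tray above 0 m and value of joint flap_near above 1.8 rad and value of joint flap_far below 0.05 rad) or (not (y of bangle_mid in the frame of tray above 0 m) and value of joint flap_far above 1.8 rad and value of joint flap_near below 0.05 rad)) and velocity of joint flap_near between -0.1 and 0.1 rad/s and velocity of joint flap_far between -0.1 and 0.1 rad/s and not (distance of bangle_mid from where it was at the start of the episode above 0.02 m) and not (distance of compact_center from where it was at the start of the episode above 0.02 m) and not (distance of saucer_mid from where it was at the start of the episode above 0.02 m) and not (distance of comb_mid from where it was at the start of the episode above 0.02 m) and not (distance of perfume_mid from where it was at the start of the episode above 0.02 m) and not (distance of lipstick_mid from where it was at the start of the episode above 0.02 m) and not (distance of jar_mid from where it was at the start of the episode above 0.02 m)); the robot touches nothing.
It fails at once if the flap over the compact is raised by more than 0.15 rad ((y of bangle_mid in the frame of tray above 0 m and value of joint flap_far above 0.15 rad) or (not (y of bangle_mid in the frame of tray above 0 m) and value of joint flap_near above 0.15 rad)).
It fails at once if a flap is flung or slams (turns faster than 3 rad/s either way) (velocity of joint any of flap_near, flap_far above 3 rad/s or velocity of joint any of flap_near, flap_far below -3 rad/s).
It fails at once if a flap is squeezed or pressed with more than 15 N (contact force between the fingers and flap_near above 15 N or contact force between the fingers and flap_far above 15 N).
It fails at once if the bangle, compact or another loose thing is lifted, carried, pushed or knocked more than 20 mm (distance of any of bangle_mid, compact_center, saucer_mid, comb_mid, perfume_mid, lipstick_mid, jar_mid from where it was at the start of the episode above 0.02 m).
It also fails if it takes over 42 s, if anything falls off the work surface, if the arm or the gripper's body presses on something with over 40 N, if the wrist force passes 120 N, or if a joint passes its speed limit or range.

## Robot

A 6-joint arm with a two-finger parallel gripper is mounted at the origin on the work surface. World frame = base frame: x ahead of the robot, y to its left, z up, the work surface at z = 0. Lengths are in m, angles in degrees, forces in N, time in s.
With the tool pointing down it reaches from about 0.375 to 0.9 m from the base axis. Payload 3.1 kg.
Tool frame: the origin (TCP) lies where the fingers leave the gripper's body, on its centre line; the fingertips stand 70 mm ahead of it and the grasp point (between the pads) lies 51 mm ahead of it; z points along the fingers, y is the line along which they close (so a half turn about z gives the same grasp; the last joint's range is limited). The gripper opens to 87 mm and grips with 3 to 60 N. Pads are 19 mm wide; open, the fingers measure 117 mm over their backs; the gripper's body (75 mm by 190 mm) begins 51 mm behind the grasp point.
Start: joints at [-80.701, 30.224, 82.088, -0, 67.689, -10.227], TCP at [0.209, -0.589, 0.292] pointing down, gripper open.
Joint ranges: [-176.69, 176.69], [-43.24, 126.21], [12.49, 139.97], [-82, 262], [0, 151.66], [-163.58, 163.58]. Speed limits (degrees/s): [159.86, 159.86, 180, 180, 180, 180].

## Interface

Orientations are given as a 3x3 rotation matrix whose columns are the frame's x, y, z axes.
In Python, from rig import readout, capture, calibration, bot, look_for gives the robot as it stands. The module is installed in compiled form; this text tells all that it offers.
- The arm moves only by the shell command python3 -m pendant 'ROWS'. ROWS is JSON, a list of rows, each a list of 7 numbers: the shift along the tool's x, y, z normalised to -1 to 1, where 1 is 200 mm, then the turn, a rotation vector about the tool's x, y, z normalised to -1 to 1, where 1 is 180 degrees, then the closure, from -1 (fully open) to 1 (shut). In form: [[dx, dy, dz, ax, ay, az, grip], ...]. A call has 1 to 8 rows; each row is the pose to reach, as a shift and turn from the pose commanded when the call began, along the tool's axes at that moment, turning the shorter way round; what a row does not reach only later rows make up. A row lasts 1/10 s, in which the tool goes at most 50 mm and 8.59 degrees, less where a joint would pass 70% of its speed; a pose out of reach is approached as far as the arm can. A call with a number of a shift or a turn outside -1 to 1 is refused whole. A call with a gripper value outside its range is refused whole. The fingers move at their own pace and stop on an object; the grip force is fixed at half the most. Time passes only in rows, so rows that repeat a pose let the fingers close. It gives the time, the measured TCP pose, the force, the opening and the grip force at its end, in the units of the state.
- readout.read_state(): the state, without advancing time (a new reading comes with each control period).
- capture(name): name is "scene" or "top" or "wrist"; returns (picture, depth): 480x640x3 uint8, red, green, blue; 480x640 float32, m along the optical axis (not along the pixel's ray), 0 where there is no reading.
- calibration(name): a dict with "mtx" (3x3 intrinsics, pixels), "T" (4x4, takes a point from camera to world coordinates); the wrist camera has in their place "mount" (4x4, takes a point from camera to tool coordinates, whose origin is the TCP and whose axes are the flange's). Camera axes: x right, y down, z forward; pixel columns grow to the right and rows downward; lengths in m; the calibration is good to about 2 mm. A picture is of the moment at which its call begins: read the wrist's pose just before it. calibration takes no time and is no camera call.
- bot.hand_in(): hands the job in; it is judged then, once.
Trained networks look in the newest picture that a camera, given by its name, has taken for a name from the list of things; names that differ only in an ending like _2 or _b are one class to them, and where a whole thing is asked for, a point or a joint stands for the part that bears it (a point fixed in the world has none). Each returns a list of dicts, best first, with "conf" (0 to 1); they miss things now and then, are a little off and sometimes report something else, mostly with a low value. They report only what shows in the picture. A call takes as long as a camera call.
- look_for(thing, camera): "extent" ([left, top, right, bottom] in pixels, round what is visible of it).
The state is a dict: "time_s": time; "joint_positions": joint angles; "qvel": joint speeds; "tau": joint torques, N m; "position": TCP position; "tcp_rot": TCP orientation; "force": force on the tool from outside, world axes, zero at the start; "moment": the same for the moment, N m; "opening": opening from 0.0 (shut) to 1.0 (fully open); "grasp_force": force on a finger pad.
Only numpy, scipy, OpenCV 4.12 (cv2) and the standard library are available. Lean on these libraries where they do the work, as an engineer would, in place of code of your own. Each camera call takes 0.05 s, during which the arm holds its last target. There are 200 camera calls.

## Working session

There is one attempt and no reset: what is moved stays moved. The work goes in short steps, Python scripts to look and compute and a shell command to move; the robot and the scene stay as the last step left them, time stands still between calls to the robot, and variables do not carry over. Pictures are saved under pics/ and viewed, at most 10 in all, crops included, and the job is handed in when it is done.

```bash
mkdir -p pics
cat > h.py <<'E'
import numpy as np, cv2
from rig import readout, capture, calibration, bot, look_for
def save(n,p): cv2.imwrite('pics/'+n,cv2.cvtColor(p,cv2.COLOR_RGB2BGR))
def cam(name):
    c=calibration(name)
    if 'T' in c: return c['mtx'],np.array(c['T'])
    s=readout.read_state();T=np.eye(4);T[:3,:3]=s['tcp_rot'];T[:3,3]=s['position']
    return c['mtx'],T@np.array(c['mount'])
def at_z(K,T,u,v,z):
    d=T[:3,:3]@np.linalg.inv(K)@[u,v,1.];return T[:3,3]+d*(z-T[2,3])/d[2]
def at_d(K,T,u,v,d):
    return (T@np.r_[np.linalg.inv(K)@[u,v,1.]*d,1])[:3]
E
python3 - <<'E'
from h import *
np.set_printoptions(precision=3,suppress=True)
for c in ['top','scene']:
    K,T=cam(c);p,d=capture(c);save(c+'1.png',p);print(c,T[:3,3],T[:3,2])
    for n in ['tray','flap_near','flap_far','lip_near','lip_far','bangle_mid','compact_center','saucer_mid','comb_mid','perfume_mid','lipstick_mid','jar_mid']:
        for r in look_for(n,c)[:2]:
            e=r['extent'];u,v=(e[0]+e[2])/2,(e[1]+e[3])/2
            print(n,round(r['conf'],2),np.round(e),at_d(K,T,u,v,d[int(v),int(u)]))
print(readout.read_state()['time_s'],readout.read_state()['tcp_rot'])
E
```

```text
top [ 0.515 -0.     1.202] [ 0.057  0.007 -0.998]
tray 0.75 [278. 195. 371. 322.] [ 0.542 -0.001  0.066]
flap_near 0.94 [279. 255. 364. 322.] [0.475 0.004 0.067]
flap_far 0.86 [284. 199. 370. 259.] [ 0.609 -0.005  0.067]
lip_near 0.8 [278. 255. 367. 322.] [0.476 0.001 0.068]
lip_near 0.66 [287. 195. 369. 259.] [ 0.613 -0.008  0.064]
lip_far 0.8 [285. 198. 372. 259.] [ 0.61  -0.009  0.068]
comb_mid 0.6 [407. 246. 434. 325.] [ 0.484 -0.228 -0.001]
perfume_mid 0.65 [222. 229. 242. 257.] [0.571 0.199 0.106]
lipstick_mid 0.55 [234. 201. 252. 217.] [0.649 0.184 0.071]
jar_mid 0.7 [467. 251. 500. 281.] [ 0.533 -0.359  0.057]
jar_mid 0.32 [287. 198. 370. 259.] [ 0.61  -0.009  0.068]
scene [1.186 0.699 0.641] [-0.578 -0.626 -0.523]
tray 0.93 [252. 204. 390. 302.] [0.6   0.066 0.069]
flap_near 0.83 [302. 204. 385. 250.] [0.483 0.02  0.067]
flap_far 0.68 [257. 223. 343. 274.] [0.617 0.018 0.068]
flap_far 0.49 [254. 203. 390. 300.] [0.591 0.06  0.068]
lip_near 0.92 [303. 206. 383. 251.] [0.491 0.025 0.067]
lip_far 0.74 [253. 223. 346. 273.] [0.615 0.013 0.066]
bangle_mid 0.63 [338. 285. 351. 318.] [0.656 0.191 0.043]
compact_center 0.29 [254. 221. 342. 274.] [0.617 0.013 0.068]
saucer_mid 0.71 [385. 259. 419. 292.] [0.466 0.184 0.004]
saucer_mid 0.57 [251. 201. 389. 296.] [0.588 0.051 0.068]
comb_mid 0.85 [255. 201. 305. 229.] [ 0.482 -0.221  0.004]
perfume_mid 0.9 [365. 257. 393. 315.] [0.599 0.228 0.07 ]
lipstick_mid 0.93 [341. 284. 351. 315.] [0.653 0.192 0.047]
jar_mid 0.8 [221. 182. 244. 212.] [ 0.547 -0.348  0.035]
1.3 [[ 0.942  0.334 -0.   ]
 [ 0.334 -0.942 -0.   ]
 [-0.     0.    -1.   ]]
```

Run:
```python
import cv2
a=cv2.imread('pics/top1.png');cv2.imwrite('pics/topc.png',cv2.resize(a[180:340,200:400],(750,600),interpolation=cv2.INTER_CUBIC))
```

```text
(no output)
```

View pics/topc.png

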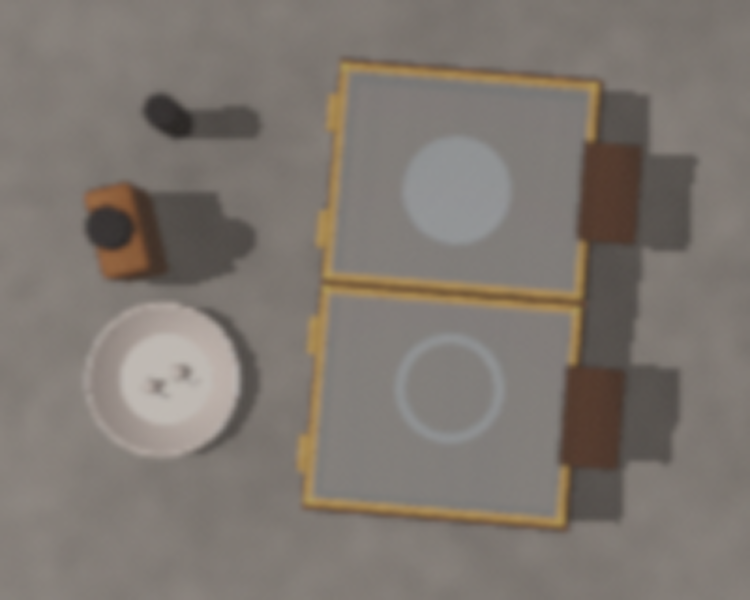

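The open ring is in the lower compartment of the picture (centre about crop px 450,388), so the near flap is the one to open. Its lip is at about crop px (592,417).

Run:
```python
from h import *
np.set_printoptions(precision=4,suppress=True)
K,T=cam('top')
f=lambda u,v,z:at_z(K,T,200+u/3.75,180+v/3.75,z)
TL,TR,BR,BL=[f(u,v,.066) for u,v in [(342,62),(602,80),(566,526),(304,505)]]
print(TL,TR,BR,BL)
lip=f(592,417,.07);print('lip',lip, 'edge',f(622,418,.07),'farlip',f(612,193,.07))
c=(TL+TR+BR+BL)/4
ty=(BL+BR-TL-TR)[:2];ty/=np.linalg.norm(ty);tx=(TL+BL-TR-BR)[:2];tx/=np.linalg.norm(tx)
print(c,'ty',ty,'tx',tx, np.arctan2(tx[1],tx[0]),np.arctan2(-ty[0],ty[1]))
# lip from depth in the scene view
K2,T2=cam('scene');p,d=capture('scene')
q=T2[:3,:3].T@(np.r_[lip[:2],.071]-T2[:3,3]);uv=K2@q/q[2];print(uv,q[2],d[int(uv[1]),int(uv[0])],at_d(K2,T2,uv[0],uv[1],d[int(uv[1]),int(uv[0])]))
s=readout.read_state();R0=np.array(s['tcp_rot'])
from scipy.spatial.transform import Rotation as Ro
t=np.arctan2(tx[1],tx[0])
tx3=np.array([np.cos(t),np.sin(t),0]);ty3=np.array([-np.sin(t),np.cos(t),0])
for ph in (30,40):
  z=tx3*np.cos(np.radians(ph))-np.array([0,0,1])*np.sin(np.radians(ph))
  for sg in(1,-1):
    y=sg*ty3;R=np.c_[np.cross(y,z),y,z]
    print(ph,sg,Ro.from_matrix(R0.T@R).as_rotvec(degrees=True)/180)
```

```text
[0.68   0.0767 0.066 ] [ 0.6725 -0.0797  0.066 ] [ 0.4064 -0.0632  0.066 ] [0.4151 0.0923 0.066 ]
lip [ 0.4712 -0.0771  0.07  ] edge [ 0.471  -0.0949  0.07  ] farlip [ 0.6044 -0.0866  0.07  ]
[0.5435 0.0065 0.066 ] ty [-0.9982  0.0602] tx [0.0518 0.9987] 1.5189856448884493 1.5105299734470625
[318.859  209.5585   1.    ] 1.1973181508985213 1.2012635 [ 0.4688 -0.0797  0.0691]
30 1 [ 0.3227 -0.2156  0.5589]
30 -1 [ 0.1955  0.2925 -0.3385]
40 1 [ 0.2701 -0.1805  0.5792]
40 -1 [ 0.1631  0.2441 -0.3498]
```

```bash
cat >> h.py <<'E'
from scipy.spatial.transform import Rotation as Ro
np.set_printoptions(precision=4,suppress=True)
YAW=1.515; HX,HY=0.481,0.091   # near hinge middle (world)
tx3=np.array([np.cos(YAW),np.sin(YAW),0]);ty3=np.array([-np.sin(YAW),np.cos(YAW),0])
def pose(r,z,ph,off=0):
    "tip centre r from the hinge axis (lip side), height z, pitch ph down"
    ph=np.radians(ph);zz=tx3*np.cos(ph)-np.array([0,0,1])*np.sin(ph);y=-ty3
    R=np.c_[np.cross(y,zz),y,zz];tip=np.array([HX,HY,0])-tx3*r+ty3*off+[0,0,z]
    return tip-zz*.07,R
def row(r,z,ph,off=0,s=None):
    s=s or readout.read_state();p,R=pose(r,z,ph,off);R0=np.array(s['tcp_rot'])
    return np.r_[R0.T@(p-s['position'])/.2,Ro.from_matrix(R0.T@R).as_rotvec()/np.pi]
def where():
    s=readout.read_state();R=np.array(s['tcp_rot']);tip=np.array(s['position'])+.07*R[:,2]
    d=tip-[HX,HY,0];return 'r %.4f z %.4f off %.4f ph %.1f t %.2f'%(-d@tx3,tip[2],d@ty3,np.degrees(np.arcsin(-R[2,2])),s['time_s']),np.array(s['force']),np.array(s['joint_positions'])
E
python3 -c "
from h import *
print(where(),row(.35,.25,35))"
```

```text
('r 0.6941 z 0.2223 off 0.2337 ph 90.0 t 1.35', array([-0.625 , -0.7734,  0.7389]), array([-80.7013,  30.2235,  82.0874,  -0.0004,  67.6882, -10.2281])) [ 1.6319 -0.8713  0.0105  0.1787  0.2686 -0.3433]
```

```bash
python3 -m pendant '[[0.2,-0.1,0,0.02,0.03,-0.04,1],[0.4,-0.2,0,0.04,0.06,-0.08,1],[0.6,-0.3,0,0.06,0.09,-0.12,1],[0.8,-0.4,0,0.08,0.12,-0.16,1],[0.9,-0.5,0,0.1,0.15,-0.19,1],[0.95,-0.55,0,0.12,0.18,-0.23,1],[1,-0.6,0,0.14,0.21,-0.27,1],[1,-0.6,0,0.15,0.23,-0.3,1]]'; python3 -c "
from h import *
print(where(),row(.35,.25,35))"
```

```text
time_s: 2.15
position: [0.3579, -0.4077, 0.2926]
tcp_rot: [[0.235, 0.964, 0.127], [0.669, -0.255, 0.698], [0.705, -0.079, -0.704]]
force: [0.7, 0.7, -0.5]
opening: 0.353
grasp_force: 0.0
('r 0.4554 z 0.2433 off 0.0890 ph 44.8 t 2.15', array([ 0.687 ,  0.7407, -0.541 ]), array([-69.8743,  37.3151,  80.3902,  21.5917, 102.3766, -56.2601])) [ 0.4168  0.3676  0.3935  0.0333  0.0526 -0.0609]
```

```bash
python3 -m pendant '[[0.1,0.1,0.1,0.01,0.015,-0.015,1],[0.2,0.2,0.2,0.02,0.03,-0.03,1],[0.3,0.3,0.3,0.03,0.045,-0.05,1],[0.417,0.368,0.394,0.033,0.053,-0.061,1],[0.417,0.368,0.394,0.033,0.053,-0.061,1],[0.417,0.368,0.394,0.033,0.053,-0.061,1]]'
python3 - <<'E'
from h import *
print(where(),row(.215,.035,35))
K,T=cam('wrist');p,d=capture('wrist');save('w1.png',p)
for n in ['lip_near','lip_far','flap_near']:
  for r in look_for(n,'wrist')[:2]:print(n,r)
E
```

```text
time_s: 2.75
position: [0.4586, -0.3173, 0.2888]
tcp_rot: [[0.037, 0.998, 0.048], [0.575, -0.061, 0.816], [0.817, -0.002, -0.577]]
force: [-0.4, -0.5, -0.1]
opening: 0.001
grasp_force: 0.0
('r 0.3517 z 0.2485 off -0.0006 ph 35.2 t 2.75', array([-0.352 , -0.4881, -0.121 ]), array([-58.1519,  40.9597,  78.799 ,  29.5405, 107.0521, -58.2421])) [-0.4794 -0.0028  1.1739  0.0009  0.0011 -0.0015]
lip_near {'extent': [265.6, 155.8, 366.1, 250.8], 'conf': 0.6}
lip_near {'extent': [267.6, 159.4, 471.4, 265.7], 'conf': 0.24}
flap_near {'extent': [267.3, 157.5, 368.7, 251.6], 'conf': 0.73}
```

View pics/w1.png

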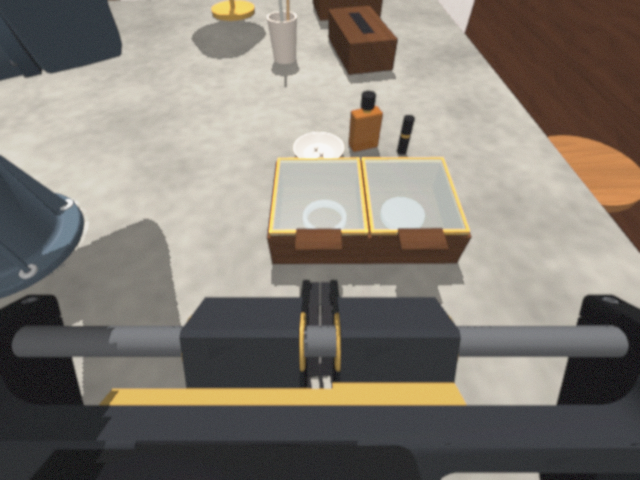

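The ring sits under the left (near) flap, whose lip spans about px (296–341, 229–248). The closed fingers are in line with it at column 320. Next I'll locate the lip in depth.

Run:
```python
from h import *
K,T=cam('wrist');p,d=capture('wrist')
for v in range(224,262,2):
  q=at_d(K,T,319,v,d[v,319])-[HX,HY,0];print(v,p[v,319],'r %.4f z %.4f off %.4f'%(-q@tx3,q[2],q@ty3))
for u in (296,341):
  q=at_d(K,T,u,238,d[238,u])-[HX,HY,0];print(u,q@ty3)
```

```text
224 [209 207 200] r 0.1431 z 0.0678 off -0.0011
226 [199 196 186] r 0.1456 z 0.0666 off -0.0011
228 [141 115  99] r 0.1517 z 0.0696 off -0.0011
230 [124  81  58] r 0.1553 z 0.0698 off -0.0010
232 [126  87  57] r 0.1594 z 0.0706 off -0.0010
234 [126  84  58] r 0.1628 z 0.0707 off -0.0010
236 [127  85  59] r 0.1649 z 0.0692 off -0.0010
238 [127  87  60] r 0.1679 z 0.0688 off -0.0009
240 [125  86  57] r 0.1729 z 0.0710 off -0.0009
242 [119  79  55] r 0.1755 z 0.0701 off -0.0009
244 [120  79  54] r 0.1792 z 0.0707 off -0.0009
246 [115  77  55] r 0.1815 z 0.0696 off -0.0008
248 [91 66 48] r 0.1842 z 0.0689 off -0.0008
250 [69 51 37] r 0.1864 z 0.0676 off -0.0008
252 [71 49 36] r 0.1597 z 0.0271 off -0.0008
254 [72 50 37] r 0.1603 z 0.0232 off -0.0008
256 [73 50 35] r 0.1604 z 0.0184 off -0.0008
258 [77 54 38] r 0.1603 z 0.0133 off -0.0008
260 [73 51 38] r 0.1596 z 0.0074 off -0.0008
296 0.028748793627232365
341 -0.030289503928790214
```

```bash
python3 -m pendant '[[-0.1,0,0.2,0,0,0,1],[-0.2,0,0.4,0,0,0,1],[-0.3,0,0.6,0,0,0,1],[-0.4,0,0.8,0,0,0,1],[-0.44,0,0.95,0,0,0,1],[-0.48,0,1,0,0,0,1],[-0.48,0,1,0,0,0,1]]'
python3 - <<'E'
from h import *
print(where(),row(.215,.035,35),row(.180,.038,35))
E
```

```text
time_s: 3.7
position: [0.4644, -0.2097, 0.0944]
tcp_rot: [[0.039, 0.998, 0.049], [0.573, -0.062, 0.817], [0.818, -0.003, -0.575]]
force: [-0.3, 0.3, 0.6]
opening: 0.009
grasp_force: 0.0
('r 0.2438 z 0.0542 off -0.0004 ph 35.1 t 3.70', array([-0.2851,  0.2839,  0.5779]), array([-52.178 ,  53.9895,  92.6945,  33.0494,  81.8195, -68.2999])) [ 0.0038 -0.0016  0.1732  0.0011  0.0004 -0.0021] [ 0.1166 -0.0028  0.3078  0.0011  0.0004 -0.0021]
```

```bash
python3 -m pendant '[[0,0,0.09,0,0,0,1],[0,0,0.17,0,0,0,1],[0.04,0,0.21,0,0,0,1],[0.08,0,0.26,0,0,0,1],[0.116,0,0.308,0,0,0,1],[0.116,0,0.308,0,0,0,1],[0.116,0,0.308,0,0,0,1]]'
cat > arc.py <<'E'
from h import *
import sys
# arc of the tip's upper corner about the hinge axis
rho=float(sys.argv[1]);print(where())
for a in np.arange(*map(float,sys.argv[2:5])):
    t=np.radians(a);p=np.radians(35)
    print('%.1f'%a,row(rho*np.cos(t)+.0095*np.sin(p),.062+rho*np.sin(t)-.0095*np.cos(p),35).round(3))
E
python3 arc.py .17 -3 22 3
```

```text
time_s: 4.4
position: [0.4689, -0.1459, 0.0792]
tcp_rot: [[0.036, 0.998, 0.05], [0.575, -0.061, 0.816], [0.817, -0.001, -0.576]]
force: [0.2, 0.6, -0.5]
opening: 0.005
grasp_force: 0.0
('r 0.1800 z 0.0389 off -0.0014 ph 35.2 t 4.40', array([ 0.2143,  0.585 , -0.4551]), array([-47.7398,  54.5304,  98.0817,  37.1804,  75.5521, -70.031 ]))
-3.0 [ 0.039 -0.006  0.001  0.001  0.001 -0.001]
0.0 [ 0.074 -0.006 -0.026  0.001  0.001 -0.001]
3.0 [ 0.112 -0.006 -0.051  0.001  0.001 -0.001]
6.0 [ 0.15  -0.006 -0.073  0.001  0.001 -0.001]
9.0 [ 0.189 -0.006 -0.094  0.001  0.001 -0.001]
12.0 [ 0.23  -0.006 -0.113  0.001  0.001 -0.001]
15.0 [ 0.271 -0.006 -0.129  0.001  0.001 -0.001]
18.0 [ 0.313 -0.007 -0.143  0.001  0.001 -0.001]
21.0 [ 0.356 -0.007 -0.155  0.001  0.001 -0.001]
```

```bash
python3 -m pendant '[[0.02,0,0,0,0,0,1],[0.04,0,0,0,0,0,1],[0.055,0,-0.013,0,0,0,1],[0.074,0,-0.026,0,0,0,1],[0.093,0,-0.038,0,0,0,1],[0.112,0,-0.051,0,0,0,1],[0.131,0,-0.062,0,0,0,1],[0.15,0,-0.073,0,0,0,1]]'; python3 arc.py .168 6 33 3;python3 - <<'E'
from h import *
p,d=capture('wrist');q,_=capture('scene');save('m1.png',np.hstack([p[130:400,160:500],q[130:400,180:520]]))
E
```

```text
time_s: 5.2
position: [0.469, -0.1406, 0.1123]
tcp_rot: [[0.037, 0.998, 0.05], [0.575, -0.062, 0.816], [0.818, -0.002, -0.576]]
force: [0.3, 1.0, -0.8]
opening: 0.007
grasp_force: 0.3
('r 0.1746 z 0.0720 off -0.0012 ph 35.2 t 5.20', array([ 0.3116,  0.9827, -0.8177]), array([-47.3758,  51.0135,  98.9009,  37.0991,  77.6405, -68.1662]))
6.0 [ 0.004 -0.005  0.009  0.001  0.001 -0.002]
9.0 [ 0.043 -0.005 -0.011  0.001  0.001 -0.002]
12.0 [ 0.083 -0.005 -0.03   0.001  0.001 -0.002]
15.0 [ 0.124 -0.005 -0.046  0.001  0.001 -0.002]
18.0 [ 0.166 -0.005 -0.06   0.001  0.001 -0.002]
21.0 [ 0.208 -0.005 -0.072  0.001  0.001 -0.002]
24.0 [ 0.251 -0.006 -0.081  0.001  0.001 -0.002]
27.0 [ 0.294 -0.006 -0.089  0.001  0.001 -0.002]
30.0 [ 0.338 -0.006 -0.094  0.001  0.001 -0.002]
```

View pics/m1.png

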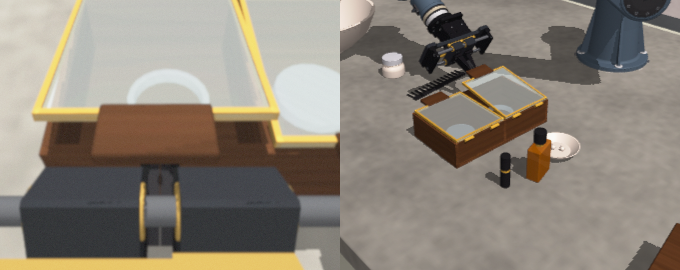

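The near flap is lifted a few degrees with the fingertip under its lip (left panel, about px 155,150), and the far flap is still shut. I'll continue along the arc.

```bash
python3 -m pendant '[[0.043,0,-0.011,0,0,0,1],[0.083,0,-0.03,0,0,0,1],[0.124,0,-0.046,0,0,0,1],[0.166,0,-0.06,0,0,0,1],[0.208,0,-0.072,0,0,0,1],[0.251,0,-0.081,0,0,0,1],[0.294,0,-0.089,0,0,0,1],[0.338,0,-0.094,0,0,0,1]]'; python3 arc.py .166 30 57 3
```

```text
time_s: 6.1
position: [0.4706, -0.1168, 0.1786]
tcp_rot: [[0.037, 0.998, 0.05], [0.575, -0.062, 0.816], [0.818, -0.002, -0.576]]
force: [0.8, 0.3, -0.7]
opening: 0.003
grasp_force: 0.4
('r 0.1508 z 0.1383 off -0.0015 ph 35.2 t 6.10', array([ 0.824 ,  0.3325, -0.6762]), array([-45.5391,  43.7219, 100.6107,  37.8706,  81.4599, -63.9147]))
30.0 [-0.001 -0.006  0.01   0.001  0.001 -0.002]
33.0 [ 0.042 -0.006  0.007  0.001  0.001 -0.002]
36.0 [ 0.086 -0.007  0.006  0.001  0.001 -0.002]
39.0 [ 0.129 -0.007  0.008  0.001  0.001 -0.002]
42.0 [ 0.173 -0.007  0.012  0.001  0.001 -0.002]
45.0 [ 0.215 -0.007  0.019  0.001  0.001 -0.002]
48.0 [ 0.258 -0.008  0.027  0.001  0.001 -0.002]
51.0 [ 0.3   -0.008  0.038  0.001  0.001 -0.002]
54.0 [ 0.342 -0.008  0.051  0.001  0.001 -0.002]
```

```bash
python3 -m pendant '[[0.042,0,0.007,0,0,0,1],[0.086,0,0.006,0,0,0,1],[0.129,0,0.008,0,0,0,1],[0.173,0,0.012,0,0,0,1],[0.215,0,0.019,0,0,0,1],[0.258,0,0.027,0,0,0,1],[0.3,0,0.038,0,0,0,1],[0.342,0,0.051,0,0,0,1]]'; python3 arc.py .162 54 81 3;python3 - <<'E'
from h import *
p,d=capture('wrist');q,_=capture('scene');save('m2.png',np.hstack([p[100:400,130:520],q[100:400,160:550]]))
E
```

```text
time_s: 6.9
position: [0.4737, -0.0689, 0.2285]
tcp_rot: [[0.037, 0.998, 0.05], [0.575, -0.062, 0.816], [0.818, -0.002, -0.576]]
force: [-0.8, -0.4, -0.3]
opening: 0.01
grasp_force: 0.3
('r 0.1029 z 0.1882 off -0.0019 ph 35.2 t 6.90', array([-0.8237, -0.3734, -0.3441]), array([-41.5703,  37.6709, 103.0477,  40.4466,  82.7443, -59.7115]))
54.0 [-0.006 -0.008  0.017  0.001  0.001 -0.002]
57.0 [ 0.033 -0.008  0.032  0.001  0.001 -0.002]
60.0 [ 0.072 -0.009  0.049  0.001  0.001 -0.002]
63.0 [ 0.11  -0.009  0.068  0.001  0.001 -0.002]
66.0 [ 0.147 -0.009  0.088  0.001  0.001 -0.002]
69.0 [ 0.183 -0.009  0.111  0.001  0.001 -0.002]
72.0 [ 0.218 -0.01   0.136  0.001  0.001 -0.002]
75.0 [ 0.251 -0.01   0.162  0.001  0.001 -0.002]
78.0 [ 0.283 -0.01   0.19   0.001  0.001 -0.002]
```

View pics/m2.png

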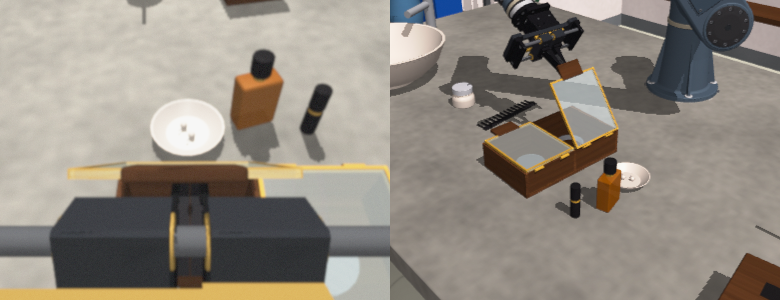

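The near flap is at about 55°, resting on the fingertip beneath its lip. The other flap is shut and nothing else has moved, so I'll carry on.

```bash
python3 -m pendant '[[0.033,0,0.032,0,0,0,1],[0.072,0,0.049,0,0,0,1],[0.11,0,0.068,0,0,0,1],[0.147,0,0.088,0,0,0,1],[0.183,0,0.111,0,0,0,1],[0.218,0,0.136,0,0,0,1],[0.251,0,0.162,0,0,0,1],[0.283,0,0.19,0,0,0,1]]'; python3 arc.py .16 78 104 2.5
```

```text
time_s: 7.8
position: [0.4777, -0.0052, 0.2526]
tcp_rot: [[0.037, 0.998, 0.05], [0.575, -0.062, 0.816], [0.818, -0.002, -0.576]]
force: [-0.0, -0.6, -0.7]
opening: 0.005
grasp_force: 0.1
('r 0.0390 z 0.2123 off -0.0023 ph 35.2 t 7.80', array([-0.0157, -0.6375, -0.7255]), array([-35.6542,  34.0206, 105.9072,  44.5225,  80.773 , -56.3657]))
78.0 [-0.007 -0.01   0.006  0.001  0.001 -0.002]
80.5 [ 0.018 -0.01   0.03   0.001  0.001 -0.002]
83.0 [ 0.042 -0.011  0.056  0.001  0.001 -0.002]
85.5 [ 0.065 -0.011  0.082  0.001  0.001 -0.002]
88.0 [ 0.087 -0.011  0.109  0.001  0.001 -0.002]
90.5 [ 0.107 -0.011  0.138  0.001  0.001 -0.002]
93.0 [ 0.127 -0.012  0.167  0.001  0.001 -0.002]
95.5 [ 0.145 -0.012  0.197  0.001  0.001 -0.002]
98.0 [ 0.161 -0.012  0.227  0.001  0.001 -0.002]
100.5 [ 0.176 -0.012  0.259  0.001  0.001 -0.002]
103.0 [ 0.19  -0.012  0.291  0.001  0.001 -0.002]
```

```bash
python3 -m pendant '[[0.018,0,0.03,0,0,0,1],[0.042,0,0.056,0,0,0,1],[0.065,0,0.082,0,0,0,1],[0.087,0,0.109,0,0,0,1],[0.107,0,0.138,0,0,0,1],[0.127,0,0.167,0,0,0,1],[0.145,0,0.197,0,0,0,1],[0.161,0,0.227,0,0,0,1]]'; python3 arc.py .158 98 109 2.5;python3 - <<'E'
from h import *
p,d=capture('wrist');q,_=capture('scene');save('m3.png',np.hstack([p[100:400,130:520],q[100:400,160:550]]))
E
```

```text
time_s: 8.6
position: [0.4812, 0.0501, 0.2525]
tcp_rot: [[0.037, 0.998, 0.05], [0.575, -0.062, 0.816], [0.818, -0.002, -0.576]]
force: [0.3, 0.4, 0.0]
opening: 0.008
grasp_force: 0.0
('r -0.0164 z 0.2122 off -0.0028 ph 35.2 t 8.60', array([0.3093, 0.3675, 0.0025]), array([-29.9352,  33.3001, 108.1297,  48.6754,  77.1018, -54.9401]))
98.0 [-0.007 -0.012  0.005  0.001  0.001 -0.002]
100.5 [ 0.008 -0.013  0.036  0.001  0.001 -0.002]
103.0 [ 0.022 -0.013  0.067  0.001  0.001 -0.002]
105.5 [ 0.034 -0.013  0.1    0.001  0.001 -0.002]
108.0 [ 0.045 -0.013  0.132  0.001  0.001 -0.002]
```

View pics/m3.png

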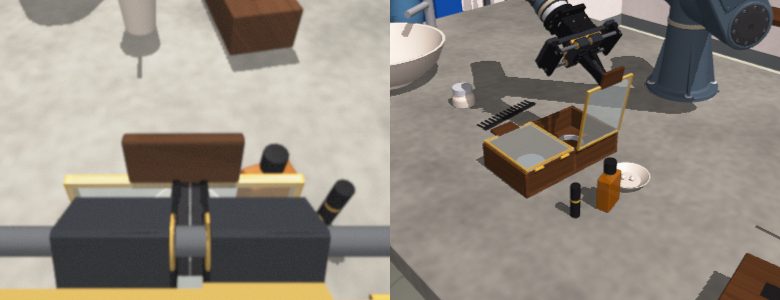

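The flap is now just past upright and leaning back from the fingertip. I'll follow it a little further, then back straight off along the fingers.

```bash
python3 -m pendant '[[0.008,0,0.036,0,0,0,1],[0.022,0,0.067,0,0,0,1],[0.034,0,0.1,0,0,0,1],[0.034,0,0.1,0,0,0,1],[0.03,0,0,0,0,0,1],[0.03,0,-0.2,0,0,0,1],[0.03,0,-0.4,0,0,0,1],[0.03,0,-0.6,0,0,0,1]]'; python3 -m pendant '[[0.1,0,-0.2,0,0,0,1],[0.2,0,-0.4,0,0,0,1],[0.3,0,-0.5,0,0,0,1],[0.3,0,-0.5,0,0,0,1],[0.3,0,-0.5,0,0,0,1],[0.3,0,-0.5,0,0,0,1],[0.3,0,-0.5,0,0,0,1],[0.3,0,-0.5,0,0,0,1]]'
python3 - <<'E'
from h import *
print(where())
K,T=cam('top');p,d=capture('top');q,_=capture('scene');save('m4.png',np.hstack([p[150:400,190:530],q[100:350,160:550]]))
for n in ['saucer_mid','comb_mid','perfume_mid','lipstick_mid','jar_mid','bangle_mid','compact_center']:
  for r in look_for(n,'top')[:1]:print(n,r)
E
```

```text
time_s: 9.5
position: [0.4751, -0.046, 0.3274]
tcp_rot: [[0.038, 0.998, 0.049], [0.575, -0.062, 0.816], [0.818, -0.002, -0.576]]
force: [-0.4, -0.2, -0.8]
opening: 0.004
grasp_force: 0.0
time_s: 10.3
position: [0.4725, -0.0916, 0.4323]
tcp_rot: [[0.039, 0.998, 0.048], [0.573, -0.062, 0.817], [0.818, -0.004, -0.575]]
force: [-0.4, 0.4, 0.4]
opening: 0.005
grasp_force: 0.0
('r 0.1255 z 0.3921 off -0.0019 ph 35.1 t 10.30', array([-0.3639,  0.3964,  0.4303]), array([-43.4723,  21.1018,  91.3394,  40.5352, 105.532 , -42.5192]))
saucer_mid {'extent': [223.7, 260.9, 247.8, 299.9], 'conf': 0.72}
comb_mid {'extent': [416.7, 255.8, 428.9, 291.0], 'conf': 0.49}
perfume_mid {'extent': [223.7, 228.2, 242.6, 256.8], 'conf': 0.9}
jar_mid {'extent': [466.4, 252.0, 502.6, 280.5], 'conf': 0.93}
bangle_mid {'extent': [305.2, 268.7, 336.1, 300.6], 'conf': 0.65}
```

View pics/m4.png

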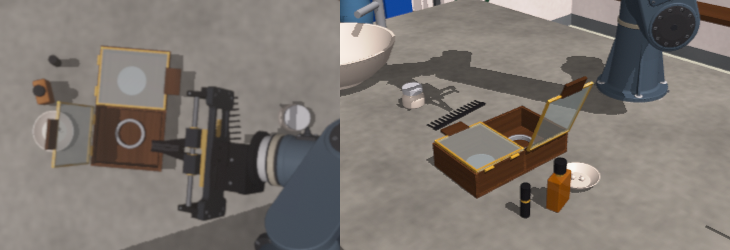

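The near flap rests leaning back, the far one is shut, everything else is in place and the hand is clear. I'll hand it in.

```bash
python3 -c "
from rig import bot
print(bot.hand_in())"
```

```text
the job is handed in; nothing more can be done
None
```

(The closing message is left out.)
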